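# Line up three relays on the lever tester and run a test stroke

### The arm

A 6-joint arm with a two-finger parallel gripper is mounted at the origin on the work surface. World frame = base frame: x ahead of the robot, y to its left, z up, the work surface at z = 0. Lengths are in m, angles in rad, forces in N, time in s.
With the tool pointing down it reaches from about 0.325 to 0.75 m from the base axis. Payload 7.6 kg.
Tool frame: the origin (TCP) lies midway between the tips of the shut fingers; the grasp point (between the pads) lies 19 mm behind it; z points along the fingers, y is the direction in which the jaws open and shut (so a half turn about z gives the same grasp; the last joint's range is limited). The gripper opens to 85 mm and grips with 20 to 120 N. Pads are 22 mm wide; open, the fingers measure 114 mm over their backs; the gripper's body (76 mm by 85 mm) begins 54 mm behind the grasp point. The pads swing forward as they close: fully open they stand 13 mm farther back than shut.
Start: joints at [1.137, 0.052, 1.401, -0, 1.689, -0.07], TCP at [0.187, 0.491, 0.231] pointing down, gripper open.
Joint ranges: [-2.9, 2.9], [-0.91, 2.17], [0.12, 2.37], [-1.06, 4.2], [0.26, 2.73], [-2.93, 2.93]. Speed limits (rad/s): [2.57, 2.57, 3.01, 3.14, 3.14, 3.14].

### API

Orientations are given as a unit quaternion [w, x, y, z].
In Python, from station import * gives the robot as it stands.
- The arm moves only by the tool carry_out, never from a script. Its argument "commands" is one flat list of numbers, 5 for each row, row after row: the shift along the world's x, y, z in m, then the turn about the world's z in degrees, then the opening, from 0 (shut) to 1 (fully open). In form: [dx, dy, dz, spin, fingers, dx, dy, dz, spin, fingers, ...]. A call has exactly 10 rows; each row shifts and turns the commanded pose from where the row before left it; what a row does not reach is not made up. A row lasts 1/8 s, in which the tool goes at most 62.5 mm and 10.7 degrees, less where a joint would pass 70% of its speed; a pose out of reach is approached as far as the arm can. A call with a gripper value outside its range is refused whole. The fingers move at their own pace and stop on an object; the grip force is fixed at half the most. Time passes only in rows, so rows that do not move let the fingers close, or fill a call up. It gives the time, the measured TCP pose, the force and the opening at its end, in the units of the state.
- get_obs(): the state, without advancing time (a new reading comes with each control period).
- capture(name): name is "side" or "top"; returns a dict with "frame" (420x560x3 uint8, blue, green, red), "z_map" (420x560 float32, m along the optical axis (not along the pixel's ray), 0 where there is no reading), "K" (3x3 intrinsics, pixels), "k1" (the pictures are not rectified: a ray, as slopes to the right and down, at radius r is drawn at 1 + k1 r^2 times it, then the intrinsics apply), "eye" and "orientation" of the camera in the world. Camera axes: x right, y down, z forward; pixel columns grow to the right and rows downward; lengths in m; the calibration is good to about 2 mm. A picture is of the moment at which its call begins.
- finish_job(): hands the job in, once; it reports no verdict.
The state is a dict: "time_s": time; "joint_positions": joint angles; "joint_vel": joint speeds; "effort": joint torques, N m; "tool_pos": TCP position; "tcp_rot": TCP orientation; "force": force on the tool from outside, world axes, zero at the start; "ft_torque": the same for the moment, N m; "finger_gap": finger opening in m.
Only numpy, scipy, OpenCV 4.12 (cv2) and the standard library are available. Lean on these libraries where they do the work, as an engineer would, in place of code of your own. Each camera call takes 0.05 s, during which the arm holds its last target. There are 200 camera calls.

### The job

Test the three solid-state relays together: line them up in an even, square row on the tester's deck, one lying in each white outline with its output end against the fence and its green-lamp end to the front; two are already loose on the deck, the third stands in the rack. Then swing the red handle all the way down to its stop, hold it there for a moment and let the frame come back up, leaving the row in place. Do not disturb the other things on the bench.

Things in the scene. Friction and masses are not known exactly. Their poses are not given: they have to be found in the camera images.
- tester: Grey box fixed to the bench, x -100 to +115, y -150 to +150 mm, brown deck 40 mm above the bench; may stand turned. Origin on the bench; x to its back, y to its left. An aluminium fence 12 mm high crosses the deck, front face at x = 50 mm; before it three white outlines side by side, 74 mm apart. The hinged probe frame rests raised at the back and swings forward and down over the deck.
- rack: Black slotted rack fixed to the bench, 196 (x) x 62 x 50 mm high, floor 5 mm; slots at x = -62, 0, 62 mm. Parts stand in them 28 mm thick along x, between two long walls (48 mm apart) and pairs of ribs that leave 38 mm free between walls for fingers from above. Origin at its underside's centre. The bench between rack and tester is clear.
- relay_a: Solid-state relay, block 58 (x) x 45 (y) x 28 (z) mm, about 100 g: aluminium base plate, cream body, four brass screws on top. Origin at the base plate's centre, z out of the screw side, +x the output end, -x the input end with green lamp and green band. Starts lying askew on the front of the deck, lamp end to the front.
- relay_b: Second relay, same as relay_a in shape and axes; also starts lying askew on the deck.
- relay_c: Third relay, same as relay_a in shape and axes; starts standing on its output end in any one of the rack's slots (x down, lamp end up, top 63 mm above the bench), screw side (z) to the rack's +x.
- relay_a_lamp (a point): Green lamp on the input end of relay_a, 21.5 mm from its centre towards -x, 28 mm above its base.
- relay_b_lamp (a point): Green lamp on the input end of relay_b, 21.5 mm from its centre towards -x, 28 mm above its base.
- relay_c_lamp (a point): Green lamp on the input end of relay_c, 21.5 mm from its centre towards -x, 28 mm above its base.
- spot_left (a point): Centre of the left (+y) outline on the deck, at deck height (40 mm above the bench); axes as the tester's. A relay lying centred here touches the fence with its output end.
- spot_mid (a point): Centre of the middle outline on the deck, at deck height (40 mm above the bench); axes as the tester's. A relay lying centred here touches the fence with its output end.
- spot_right (a point): Centre of the right (-y) outline on the deck, at deck height (40 mm above the bench); axes as the tester's. A relay lying centred here touches the fence with its output end.
- handle (a point): Centre of the probe frame's red handle, a round bar 14 mm thick along the tester's y, free around its middle 100 mm. About 260 mm above the bench when raised, 85 mm above the bench (45 above the deck) when down; 175 mm from the hinge axis. A cross bar of the frame runs 43 mm from it on the hinge's side.
- hinge (a point): Middle of the frame's hinge axis, which runs along the tester's y, at its back, 85 mm above the bench; axes as the tester's.
- frame (a joint): Angle of the probe frame: 0 raised (leaning 7 degrees back from upright), growing as the handle swings towards the robot and down, 1.7 rad at its stop, level. A spring raises it again when let go; about 5 N at the handle holds it down.
- heatsink: black finned heat sink 28 x 44 x 50 mm high, standing in one of the rack's slots; origin at its foot, 14 mm from its centre towards -x
- supply_board: small green circuit board 56 mm high with a yellow and steel transformer, 28 x 44 mm footprint, standing in one of the rack's slots; origin at its foot, 14 mm from its centre towards -x
- spool: spool of solder wire, diameter 56, height 46 mm; origin at the centre of its underside
- flux: amber flux bottle, diameter 38, height 85 mm; origin at the centre of its underside
- jar: white jar, diameter 64, height 80 mm; origin at the centre of its underside
- screwdriver: orange-handled screwdriver 190 mm long, lying along its x; origin midway on its underside
- mouse: black computer mouse 105 x 60 x 32 mm; origin at the centre of its underside
Not all that is in view belongs to the job. Leave any blue look-alike of the relay_b alone. Leave any pink look-alike of the relay_c alone.

How it is judged:
On the way, in this order (a step that is already met when the one before it is completed fails the run):
1. the three relays lie in their outlines in an even row, with the frame raised (((x of relay_a in the frame of spot_left between -0.004 and 0.004 m and y of relay_a in the frame of spot_left between -0.004 and 0.004 m and z of relay_a in the frame of spot_left between -0.003 and 0.003 m and angle between the x axis of relay_a and the x axis of spot_left, either way round below 0.08 rad and x of relay_a_lamp in the frame of spot_left below -0.01 m) or (x of relay_b in the frame of spot_left between -0.004 and 0.004 m and y of relay_b in the frame of spot_left between -0.004 and 0.004 m and z of relay_b in the frame of spot_left between -0.003 and 0.003 m and angle between the x axis of relay_b and the x axis of spot_left, either way round below 0.08 rad and x of relay_b_lamp in the frame of spot_left below -0.01 m) or (x of relay_c in the frame of spot_left between -0.004 and 0.004 m and y of relay_c in the frame of spot_left between -0.004 and 0.004 m and z of relay_c in the frame of spot_left between -0.003 and 0.003 m and angle between the x axis of relay_c and the x axis of spot_left, either way round below 0.08 rad and x of relay_c_lamp in the frame of spot_left below -0.01 m)) and ((x of relay_a in the frame of spot_mid between -0.004 and 0.004 m and y of relay_a in the frame of spot_mid between -0.004 and 0.004 m and z of relay_a in the frame of spot_mid between -0.003 and 0.003 m and angle between the x axis of relay_a and the x axis of spot_mid, either way round below 0.08 rad and x of relay_a_lamp in the frame of spot_mid below -0.01 m) or (x of relay_b in the frame of spot_mid between -0.004 and 0.004 m and y of relay_b in the frame of spot_mid between -0.004 and 0.004 m and z of relay_b in the frame of spot_mid between -0.003 and 0.003 m and angle between the x axis of relay_b and the x axis of spot_mid, either way round below 0.08 rad and x of relay_b_lamp in the frame of spot_mid below -0.01 m) or (x of relay_c in the frame of spot_mid between -0.004 and 0.004 m and y of relay_c in the frame of spot_mid between -0.004 and 0.004 m and z of relay_c in the frame of spot_mid between -0.003 and 0.003 m and angle between the x axis of relay_c and the x axis of spot_mid, either way round below 0.08 rad and x of relay_c_lamp in the frame of spot_mid below -0.01 m)) and ((x of relay_a in the frame of spot_right between -0.004 and 0.004 m and y of relay_a in the frame of spot_right between -0.004 and 0.004 m and z of relay_a in the frame of spot_right between -0.003 and 0.003 m and angle between the x axis of relay_a and the x axis of spot_right, either way round below 0.08 rad and x of relay_a_lamp in the frame of spot_right below -0.01 m) or (x of relay_b in the frame of spot_right between -0.004 and 0.004 m and y of relay_b in the frame of spot_right between -0.004 and 0.004 m and z of relay_b in the frame of spot_right between -0.003 and 0.003 m and angle between the x axis of relay_b and the x axis of spot_right, either way round below 0.08 rad and x of relay_b_lamp in the frame of spot_right below -0.01 m) or (x of relay_c in the frame of spot_right between -0.004 and 0.004 m and y of relay_c in the frame of spot_right between -0.004 and 0.004 m and z of relay_c in the frame of spot_right between -0.003 and 0.003 m and angle between the x axis of relay_c and the x axis of spot_right, either way round below 0.08 rad and x of relay_c_lamp in the frame of spot_right below -0.01 m)) and value of joint frame below 0.3 rad), for 0.2 s.
2. the frame is swung down to its stop and held there for 0.2 s (value of joint frame above 1.62 rad), for 0.2 s.
At the end, for the whole second after the job is handed in: Each of the three outlines holds one relay, lying flat on its base plate within 4 mm of the outline's centre both ways (at the fence) and 0.08 rad of square, green-lamp end to the front, at rest; the probe frame is back up (within 0.1 rad) after a full stroke made once the row was ready (((x of relay_a in the frame of spot_left between -0.004 and 0.004 m and y of relay_a in the frame of spot_left between -0.004 and 0.004 m and z of relay_a in the frame of spot_left between -0.003 and 0.003 m and angle between the x axis of relay_a and the x axis of spot_left, either way round below 0.08 rad and x of relay_a_lamp in the frame of spot_left below -0.01 m) or (x of relay_b in the frame of spot_left between -0.004 and 0.004 m and y of relay_b in the frame of spot_left between -0.004 and 0.004 m and z of relay_b in the frame of spot_left between -0.003 and 0.003 m and angle between the x axis of relay_b and the x axis of spot_left, either way round below 0.08 rad and x of relay_b_lamp in the frame of spot_left below -0.01 m) or (x of relay_c in the frame of spot_left between -0.004 and 0.004 m and y of relay_c in the frame of spot_left between -0.004 and 0.004 m and z of relay_c in the frame of spot_left between -0.003 and 0.003 m and angle between the x axis of relay_c and the x axis of spot_left, either way round below 0.08 rad and x of relay_c_lamp in the frame of spot_left below -0.01 m)) and ((x of relay_a in the frame of spot_mid between -0.004 and 0.004 m and y of relay_a in the frame of spot_mid between -0.004 and 0.004 m and z of relay_a in the frame of spot_mid between -0.003 and 0.003 m and angle between the x axis of relay_a and the x axis of spot_mid, either way round below 0.08 rad and x of relay_a_lamp in the frame of spot_mid below -0.01 m) or (x of relay_b in the frame of spot_mid between -0.004 and 0.004 m and y of relay_b in the frame of spot_mid between -0.004 and 0.004 m and z of relay_b in the frame of spot_mid between -0.003 and 0.003 m and angle between the x axis of relay_b and the x axis of spot_mid, either way round below 0.08 rad and x of relay_b_lamp in the frame of spot_mid below -0.01 m) or (x of relay_c in the frame of spot_mid between -0.004 and 0.004 m and y of relay_c in the frame of spot_mid between -0.004 and 0.004 m and z of relay_c in the frame of spot_mid between -0.003 and 0.003 m and angle between the x axis of relay_c and the x axis of spot_mid, either way round below 0.08 rad and x of relay_c_lamp in the frame of spot_mid below -0.01 m)) and ((x of relay_a in the frame of spot_right between -0.004 and 0.004 m and y of relay_a in the frame of spot_right between -0.004 and 0.004 m and z of relay_a in the frame of spot_right between -0.003 and 0.003 m and angle between the x axis of relay_a and the x axis of spot_right, either way round below 0.08 rad and x of relay_a_lamp in the frame of spot_right below -0.01 m) or (x of relay_b in the frame of spot_right between -0.004 and 0.004 m and y of relay_b in the frame of spot_right between -0.004 and 0.004 m and z of relay_b in the frame of spot_right between -0.003 and 0.003 m and angle between the x axis of relay_b and the x axis of spot_right, either way round below 0.08 rad and x of relay_b_lamp in the frame of spot_right below -0.01 m) or (x of relay_c in the frame of spot_right between -0.004 and 0.004 m and y of relay_c in the frame of spot_right between -0.004 and 0.004 m and z of relay_c in the frame of spot_right between -0.003 and 0.003 m and angle between the x axis of relay_c and the x axis of spot_right, either way round below 0.08 rad and x of relay_c_lamp in the frame of spot_right below -0.01 m)) and value of joint frame below 0.1 rad and linear speed of each of relay_a, relay_b, relay_c below 0.01 m/s); the robot touches nothing.
It fails at once if one of the other things on the bench or in the rack is moved by more than 20 mm or knocked over (distance of any of heatsink, supply_board, spool, flux, jar, screwdriver, mouse from where it was at the start of the episode above 0.02 m or angle between any of heatsink, supply_board, spool, flux, jar, mouse's own z axis and vertical above 0.5 rad).
It also fails if it takes over 72 s, if anything falls off the work surface, if the arm or the gripper's body presses on something with over 40 N, if the wrist force passes 120 N, or if a joint passes its speed limit or range.

## Working session

There is one attempt and no reset: what is moved stays moved. The work goes in short steps, Python scripts to look and compute and a tool call to move; the robot and the scene stay as the last step left them, time stands still between calls to the robot, and variables do not carry over. Pictures are saved under pics/ and viewed, about 8 in all and at most 12, crops included, and the job is handed in when it is done.

Besides the shell and the picture viewer there is one more tool, called after "Call:" by a JSON object that holds its "name" and its "arguments". carry_out: Moves the arm, as the interface text tells. Its arguments: {"type":"object","properties":{"commands":{"type":"array"}},"required":["commands"]}

```bash
mkdir -p pics; ls; cat > h.py <<'E'
from station import *
import numpy as np, cv2
from scipy.spatial.transform import Rotation as R
def cam(n):
    c=capture(n); q=c["orientation"]; c["R"]=R.from_quat([q[1],q[2],q[3],q[0]]).as_matrix(); return c
def slopes(c,uv):
    uv=np.asarray(uv,float).reshape(-1,2);K=np.asarray(c["K"]);k=c["k1"]
    d=np.c_[(uv[:,0]-K[0,2])/K[0,0],(uv[:,1]-K[1,2])/K[1,1]];s=d.copy()
    for _ in range(20): s=d/(1+k*(s**2).sum(1,keepdims=True))
    return s
def onplane(c,uv,z):
    s=slopes(c,uv);r=np.c_[s,np.ones(len(s))]@c["R"].T;e=np.asarray(c["eye"])
    return e+r*((z-e[2])/r[:,2])[:,None]
def depthpts(c):
    h,w=c["z_map"].shape;v,u=np.mgrid[:h,:w];s=slopes(c,np.c_[u.ravel(),v.ravel()]);
    p=np.c_[s,np.ones(len(s))]*c["z_map"].reshape(-1,1)
    return (p@c["R"].T+np.asarray(c["eye"])).reshape(h,w,3)
def proj(c,P):
    p=(np.atleast_2d(P)-c["eye"])@c["R"];s=p[:,:2]/p[:,2:];s=s*(1+c["k1"]*(s**2).sum(1,keepdims=True));K=np.asarray(c["K"])
    return np.c_[s[:,0]*K[0,0]+K[0,2],s[:,1]*K[1,1]+K[1,2]]
E
python3 - <<'E'
from h import *
for n in("top","side"):
    c=cam(n);cv2.imwrite(f"pics/{n}0.png",c["frame"]);print(n,c["eye"],c["R"].round(3).tolist(),np.asarray(c["K"]).tolist(),c["k1"])
o=get_obs();print({k:np.round(v,3) for k,v in o.items()})
E
```

```text
pics
top [0.46798817 0.01170429 1.31063311] [[-0.011, -0.998, 0.066], [-0.999, 0.013, 0.029], [-0.03, -0.065, -0.997]] [[382.7751503557202, 0.0, 273.6801454020357], [0.0, 382.7751503557202, 208.47209111180337], [0.0, 0.0, 1.0]] -0.022635745152989533
side [ 0.28976206 -1.01137355  0.95867204] [[0.971, -0.14, 0.196], [-0.24, -0.577, 0.78], [0.004, -0.805, -0.594]] [[515.921628177925, 0.0, 285.96492306649526], [0.0, 515.921628177925, 215.4273789677153], [0.0, 0.0, 1.0]] -0.06478684978458585
{'time_s': np.float64(0.1), 'joint_positions': array([ 1.137,  0.053,  1.402, -0.   ,  1.689, -0.07 ]), 'joint_vel': array([ 0.002, -0.001, -0.002,  0.001, -0.001,  0.001]), 'effort': array([ 1.0000e-03, -3.8258e+01, -3.6099e+01,  0.0000e+00,  5.0000e-03,
        0.0000e+00]), 'tool_pos': array([0.187, 0.49 , 0.231]), 'tcp_rot': array([-0.   ,  0.181,  0.984, -0.001]), 'force': array([-0.709, -0.039,  0.3  ]), 'ft_torque': array([-0.007, -0.03 , -0.01 ]), 'finger_gap': np.float64(0.085)}
```

View pics/top0.png

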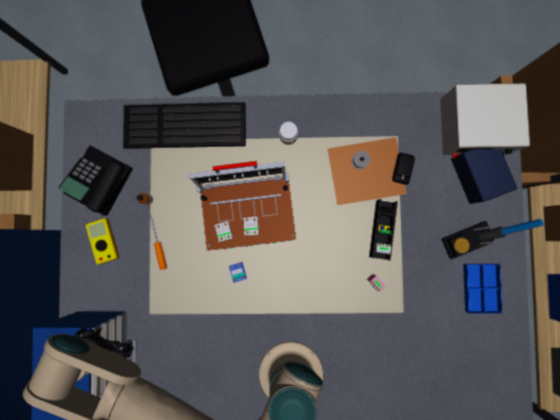

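View pics/side0.png

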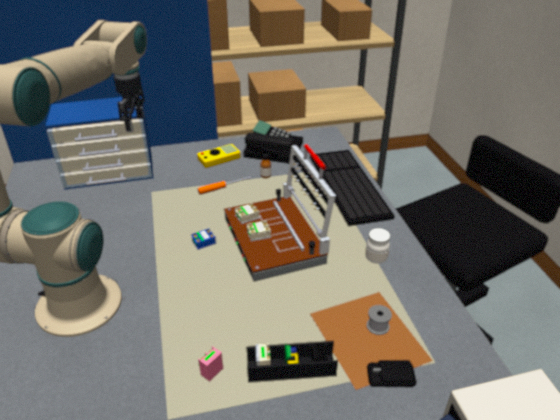

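Top view: the tester is near (248,215), with two relays at (223,231) and (250,226). The rack is near (383,230), with the blue and pink look-alikes at (237,271) and (376,283). I'll enlarge both areas.

```bash
python3 - <<'E'
from h import *
c=cam("top");s=cam("side");f=c["frame"]
def cr(f,x,y,w,h,k):return cv2.resize(f[y:y+h,x:x+w],None,fx=k,fy=k,interpolation=cv2.INTER_CUBIC)
A=cr(f,188,155,115,100,4);B=cr(f,365,195,40,100,4);C=cr(s["frame"],215,180,125,100,4)[:200*2];D=cr(s["frame"],240,330,80,50,3)
im=np.zeros((600,800,3),np.uint8)
im[:400,:460]=A;im[:400,470:630]=B;D=D[:150,:240];im[420:570,:240]=D
E2=cr(s["frame"],215,180,125,100,2);im[400:600,260:510]=E2
cv2.imwrite("pics/crop1.png",im)
P=depthpts(c)
hsv=cv2.cvtColor(f,cv2.COLOR_BGR2HSV)
b=((hsv[...,0]<14)&(hsv[...,1]>120)&(hsv[...,2]>60)).astype(np.uint8);b[:,300:]=0;b[:,:198]=0;b[250:]=0;b[:178]=0
cn=max(cv2.findContours(b,0,2)[0],key=cv2.contourArea);r=cv2.minAreaRect(cn);bx=cv2.boxPoints(r);print(r,bx.tolist(),onplane(c,bx,.04).round(4).tolist())
for u,v in[(250,240),(223,231),(250,226),(383,225),(383,240),(383,210),(383,250),(236,166),(361,159),(289,131),(145,198)]:print(u,v,P[v,u].round(3), f[v,u])
# rack by height
m=(P[...,2]>.03)&(P[...,2]<.08);m[:,:365]=0;m[:,405:]=0;m[:190]=0;m[270:]=0
cn=max(cv2.findContours(m.astype(np.uint8),0,2)[0],key=cv2.contourArea);r=cv2.minAreaRect(cn);bx=cv2.boxPoints(r);print(r);print(onplane(c,bx,.05).round(4).tolist())
E
```

```text
((247.330810546875, 214.14614868164062), (61.645263671875, 88.93289947509766), 82.87498474121094) [[199.38465881347656, 189.07691955566406], [287.63079833984375, 178.04615783691406], [295.2769775390625, 239.2153778076172], [207.03082275390625, 250.2461395263672]] [[0.6201, 0.298, 0.04], [0.6528, 0.0011, 0.04], [0.4488, -0.0214, 0.04], [0.4153, 0.2721, 0.04]]
250 240 [0.448 0.128 0.043] [ 35  65 126]
223 231 [0.478 0.214 0.069] [186 179 180]
250 226 [0.494 0.126 0.067] [188 180 180]
383 225 [ 0.493 -0.32   0.005] [46 60 64]
383 240 [ 0.442 -0.318  0.005] [31 28 28]
383 210 [ 0.541 -0.31   0.052] [17 14 17]
383 250 [ 0.411 -0.302  0.065] [173 183 162]
236 166 [0.657 0.146 0.262] [  5  11 175]
361 159 [ 0.712 -0.243  0.048] [35 32 34]
289 131 [ 0.802 -0.005  0.078] [202 191 191]
145 198 [0.591 0.477 0.058] [13 46 95]
((384.0077209472656, 229.4384765625), (19.96959114074707, 59.660709381103516), 7.125016689300537)
[[0.3858, -0.2646, 0.05], [0.5789, -0.294, 0.05], [0.5699, -0.3586, 0.05], [0.3771, -0.3286, 0.05]]
```

View pics/crop1.png

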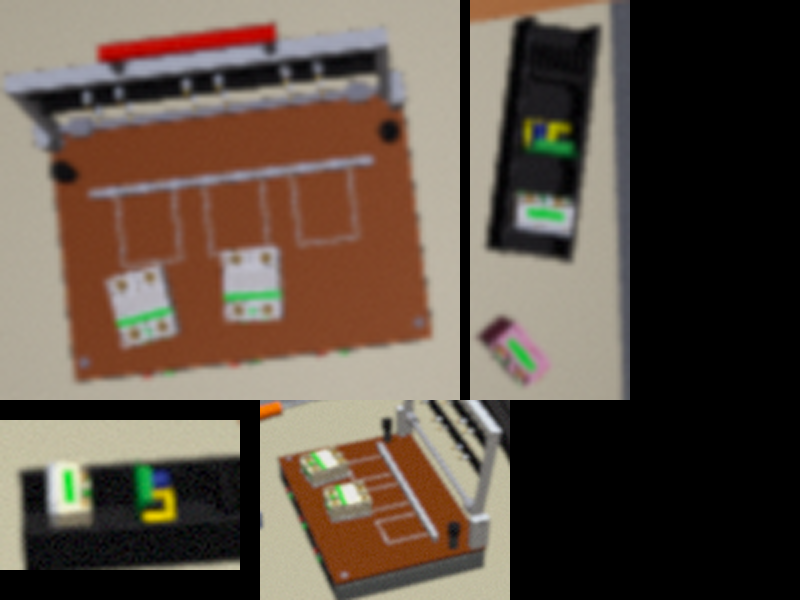

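The left and middle relays lie in front of their outlines, and the right outline is free. Relay C stands at the rack's near end with its screws toward world +x, so the rack's +x is about world +x. Next I'll measure the exact poses from a metric rectification.

```bash
cat >> h.py <<'E'
def rect(c,z,x0,x1,y0,y1,res=.0005):
    # metric view: row 0 = x1, col 0 = y1
    xs=np.arange(x1,x0,-res);ys=np.arange(y1,y0,-res);Y,X=np.meshgrid(ys,xs)
    p=proj(c,np.c_[X.ravel(),Y.ravel(),np.full(X.size,z)]).reshape(X.shape+(2,)).astype(np.float32)
    return cv2.remap(c["frame"],p[...,0],p[...,1],cv2.INTER_CUBIC)
def relays(c,x0=.38,x1=.62,y0=-.03,y1=.3,z=.068,sv=(70,130)):
    im=rect(c,z,x0,x1,y0,y1);h=cv2.cvtColor(im,cv2.COLOR_BGR2HSV)
    g=(h[...,0]>45)&(h[...,0]<80)&(h[...,1]>90)&(h[...,2]>80)
    m=(((h[...,1]<sv[0])&(h[...,2]>sv[1]))|g).astype(np.uint8)
    m=cv2.morphologyEx(m,cv2.MORPH_CLOSE,np.ones((17,17)));m=cv2.morphologyEx(m,cv2.MORPH_OPEN,np.ones((31,31)))
    out=[]
    for cn in cv2.findContours(m,0,2)[0]:
        a=cv2.contourArea(cn)*.25
        if a<1500 or a>4500: continue
        r=cv2.minAreaRect(cn);b=cv2.boxPoints(r);w=lambda p:np.array([x1-p[1]*.0005,y1-p[0]*.0005])
        e=[w(b[1])-w(b[0]),w(b[2])-w(b[1])];l=max(e,key=np.linalg.norm);l=l*np.sign(l[0])
        mm=np.zeros_like(m);cv2.drawContours(mm,[cn],-1,1,-1);gy=np.argwhere((mm>0)&g).mean(0)
        out.append((w(r[0]).round(4),np.degrees(np.arctan2(l[1],l[0])).round(2),(np.array(r[1])*.5).round(1),"green-rel",(w(gy[::-1])-w(r[0])).round(3)))
    return im,m,out
E
python3 - <<'E'
from h import *
c=cam("top")
im,m,o=relays(c)
for r in o:print(r)
d=rect(c,.04,.38,.70,-.05,.33);cv2.imwrite("pics/rect_deck.png",d)
ov=im.copy();cs=cv2.findContours(m,0,2)[0];cv2.drawContours(ov,cs,-1,(255,0,255),1)
k=rect(c,.063,.36,.6,-.38,-.25)
k5=rect(c,.05,.36,.6,-.38,-.25)
out=np.zeros((600,800,3),np.uint8);a=cv2.resize(d,(560,472));out[:472,:560]=a;q=cv2.resize(k,(220,406));out[:406,570:790]=q
cv2.imwrite("pics/rect.png",out);np.save("d.npy",d)
P=depthpts(c)
# depth along rack axis
for x in np.arange(.375,.6,.008):
    y=-.3115-(x-.478)*.153;u,v=proj(c,[x,y,.05])[0];print(round(x,3),P[int(round(v)),int(round(u))].round(3))
E
```

```text
(array([0.4784, 0.2144]), np.float32(14.4), array([60.6, 46.9]), 'green-rel', array([-0.009, -0.002]))
(array([0.4948, 0.124 ]), np.float32(2.05), array([60.2, 47.5]), 'green-rel', array([-0.009, -0.   ]))
0.375 [ 0.372 -0.307  0.001]
0.383 [ 0.378 -0.307  0.002]
0.391 [ 0.389 -0.31   0.006]
0.399 [ 0.395 -0.31   0.006]
0.407 [ 0.408 -0.296  0.064]
0.415 [ 0.414 -0.3    0.062]
0.423 [ 0.424 -0.299  0.067]
0.431 [ 0.43  -0.304  0.049]
0.439 [ 0.439 -0.318  0.005]
0.447 [ 0.446 -0.318  0.006]
0.455 [ 0.456 -0.318  0.007]
0.463 [ 0.462 -0.319  0.004]
0.471 [ 0.472 -0.309  0.059]
0.479 [ 0.479 -0.315  0.035]
0.487 [ 0.485 -0.31   0.055]
0.495 [ 0.496 -0.326  0.01 ]
0.503 [ 0.503 -0.326  0.009]
0.511 [ 0.513 -0.327  0.006]
0.519 [ 0.52  -0.33   0.008]
0.527 [ 0.528 -0.319  0.052]
0.535 [ 0.535 -0.32   0.047]
0.543 [ 0.544 -0.323  0.049]
0.551 [ 0.551 -0.323  0.05 ]
0.559 [ 0.56  -0.334  0.01 ]
0.567 [ 0.571 -0.335  0.006]
0.575 [ 0.578 -0.341 -0.001]
0.583 [ 0.588 -0.34   0.003]
0.591 [ 0.595 -0.341 -0.001]
0.599 [ 0.606 -0.345 -0.001]
```

View pics/rect.png

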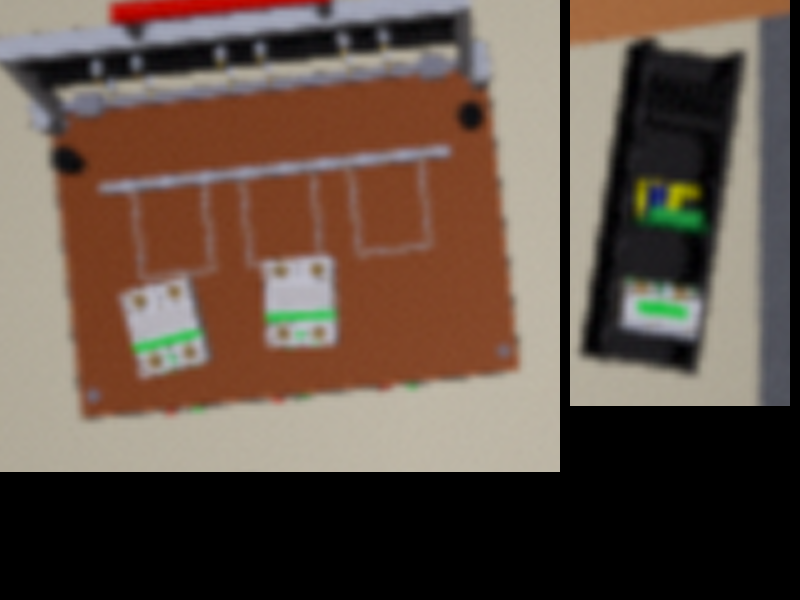

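No end walls on the rack. Next I'll refine the tester's pose from line profiles in the tester's own frame.

```bash
cat >> h.py <<'E'
def trect(c,o,psi,z,X0,X1,Y0,Y1,res=.0005):
    xs=np.arange(X1,X0,-res);ys=np.arange(Y1,Y0,-res);Y,X=np.meshgrid(ys,xs);s,k=np.sin(psi),np.cos(psi)
    p=proj(c,np.c_[(o[0]+k*X-s*Y).ravel(),(o[1]+s*X+k*Y).ravel(),np.full(X.size,z)]).reshape(X.shape+(2,)).astype(np.float32)
    return cv2.remap(c["frame"],p[...,0],p[...,1],cv2.INTER_CUBIC),xs,ys
E
python3 - <<'E'
from h import *
from scipy.signal import find_peaks
c=cam("top");o=np.array([.5315,.1365])
def white(im):return cv2.GaussianBlur(im.astype(np.float32).min(2),(5,5),0)
# yaw: sharpness of vertical-line profile
best=[]
for deg in np.arange(4.5,8.1,.25):
    im,xs,ys=trect(c,o,np.radians(deg),.04,.005,.04,-.12,.12)
    p=white(im).mean(0);best.append((p.std(),deg))
print(sorted(best)[-3:]);psi=np.radians(max(best)[1])
im,xs,ys=trect(c,o,psi,.04,.005,.04,-.12,.12);p=white(im).mean(0);pk=find_peaks(p,prominence=4)[0];print("Y lines",ys[pk].round(4),p[pk].round(0))
for a,b in((-.12,-.03),(.03,.12),(-.095,-.055),(.055,.095)):
    im,xs,ys=trect(c,o,psi,.04,-.13,.08,a,b);p=white(im).mean(1);pk=find_peaks(p,prominence=4)[0];print("X lines",a,xs[pk].round(4),p[pk].round(0));g=np.gradient(cv2.cvtColor(im,cv2.COLOR_BGR2HSV)[...,1].astype(float).mean(1));i=np.argmax(np.where(xs<-.08,-g,-99));print(" front edge",xs[i])
P=depthpts(c);hsv=cv2.cvtColor(c["frame"],cv2.COLOR_BGR2HSV)
m=((hsv[...,0]<6)|(hsv[...,0]>174))&(hsv[...,1]>180)&(hsv[...,2]>90);m[180:]=0;m[:,:205]=0;m[:,265:]=0
v,u=np.nonzero(m);w=onplane(c,np.c_[u,v],.262);print("handle",w.mean(0),w.min(0),w.max(0), np.median(P[m],0),len(u))
# relay C top at .063 (white/green), board
im=rect(c,.063,.36,.6,-.38,-.25);h=cv2.cvtColor(im,cv2.COLOR_BGR2HSV);m=((h[...,2]>110)&((h[...,1]<80)|((h[...,0]>45)&(h[...,0]<80)))).astype(np.uint8)
m[:240]=0;m[:,-70:]=0;m=cv2.morphologyEx(m,cv2.MORPH_CLOSE,np.ones((15,15)))
lim=m.copy()
for cn in cv2.findContours(m,0,2)[0]:
    r=cv2.minAreaRect(cn)
    if cv2.contourArea(cn)>800:print("C",.6-r[0][1]*.0005,-.25-r[0][0]*.0005,np.array(r[1])*.5,r[2])
E
```

```text
[(np.float32(13.582582), np.float64(7.25)), (np.float32(13.585607), np.float64(7.5)), (np.float32(13.586081), np.float64(7.75))]
Y lines [ 0.098  0.05   0.024 -0.024 -0.05  -0.098] [74. 78. 73. 75. 79. 79.]
X lines -0.12 [ 0.0525 -0.0105] [138.  66.]
 front edge -0.10100000000000016
X lines 0.03 [ 0.0565 -0.0405 -0.058  -0.067 ] [131. 111.  97.  94.]
 front edge -0.09750000000000016
X lines -0.095 [ 0.0525 -0.0105] [141.  81.]
 front edge -0.10100000000000016
X lines 0.055 [ 0.0565 -0.0415 -0.0575 -0.066 ] [133. 146. 134. 134.]
 front edge -0.09750000000000016
handle [0.65812278 0.15095672 0.262     ] [0.64619941 0.09003484 0.262     ] [0.66712922 0.20997807 0.262     ] [0.65799588 0.15092846 0.26414956] 155
C 0.42025 -0.29724999237060545 [ 94.49998474 119.49998474] -0.0
```

Call:
{"name": "carry_out", "arguments": {"commands": [0.0364,-0.0345,0,4.4,0.72,0.0364,-0.0345,0,4.4,0.72,0.0364,-0.0345,0,4.4,0.72,0.0364,-0.0345,0,4.4,0.72,0.0364,-0.0345,0,4.4,0.72,0.0364,-0.0345,0,4.4,0.72,0.0364,-0.0345,0,4.4,0.72,0.0364,-0.0345,0,4.4,0.72,0,0,-0.05,0,0.72,0,0,-0.05,0,0.72]}}

```text
time_s: 1.55
tool_pos: [0.4786, 0.2141, 0.1303]
tcp_rot: [0.001, -0.124, 0.992, 0.0]
force: [0.1, -0.2, -0.8]
finger_gap: 0.0614
```

Call:
{"name": "carry_out", "arguments": {"commands": [0,0,-0.03,0,0.72,0,0,-0.03,0,0.72,0,0,-0.02,0,0.72,0,0,-0.008,0,0.72,0,0,0,0,0.3,0,0,0,0,0.3,0,0,0,0,0.3,0,0,0,0,0.3,0,0,0,0,0.3,0,0,0,0,0.3]}}

```text
time_s: 2.8
tool_pos: [0.4781, 0.2147, 0.0436]
tcp_rot: [0.0, -0.125, 0.992, 0.0]
force: [-0.4, 0.2, 0.8]
finger_gap: 0.0438
```

Call:
{"name": "carry_out", "arguments": {"commands": [0,0,0.005,0,0.3,0.02,-0.0005,0,-3,0.3,0.02,-0.0005,0,-3,0.3,0.016,-0.0003,0,-2.2,0.3,0.007,0,0,0,0.3,0.0045,0,0,0,0.3,0,0,-0.003,0,0.3,0,0,-0.002,0,0.3,0,0,0,0,0.3,0,0,0,0,0.3]}}

```text
time_s: 4.05
tool_pos: [0.5439, 0.2135, 0.0436]
tcp_rot: [-0.002, -0.054, 0.999, -0.0]
force: [-7.1, -0.9, 5.3]
finger_gap: 0.0437
```

```bash
python3 - <<'E'
from h import *
o=get_obs();print({k:np.round(o[k],4) for k in("tool_pos","force","finger_gap","tcp_rot")})
c=cam("side");cv2.imwrite("pics/s1.png",cv2.resize(c["frame"][150:290,190:360],None,fx=4,fy=4,interpolation=cv2.INTER_CUBIC))
E
```

```text
{'tool_pos': array([0.5439, 0.2135, 0.0436]), 'force': array([-7.0735, -0.9239,  5.3439]), 'finger_gap': np.float64(0.0437), 'tcp_rot': array([-1.700e-03, -5.430e-02,  9.985e-01, -1.000e-04])}
```

View pics/s1.png

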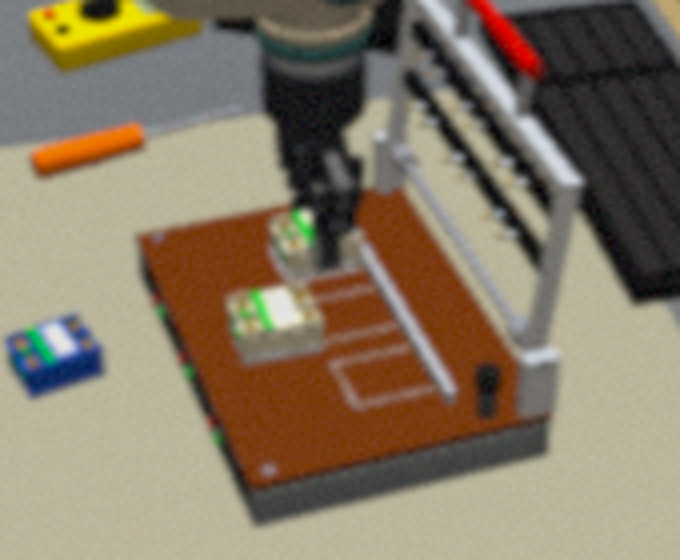

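The relay is in place and pressed lightly against the fence (7 N). I'll release it and go to B.

Call:
{"name": "carry_out", "arguments": {"commands": [0,0,0,0,0.64,0,0,0,0,0.64,0,0,0.03,0,0.64,0,0,0.037,0,0.64,-0.025,-0.045,0,-2,0.72,-0.0259,-0.0441,0,-2.1,0.72,0,0,0,0,0.72,0,0,-0.035,0,0.72,0,0,-0.025,0,0.72,0,0,-0.007,0,0.72]}}

```text
time_s: 5.35
tool_pos: [0.4941, 0.1247, 0.0419]
tcp_rot: [-0.001, -0.018, 1.0, -0.0]
force: [-0.5, -0.9, 0.4]
finger_gap: 0.0616
```

Call:
{"name": "carry_out", "arguments": {"commands": [0,0,0,0,0.3,0,0,0,0,0.3,0,0,0,0,0.3,0,0,0,0,0.3,0,0,0,0,0.3,0,0,0.005,0,0.3,0.018,0.005,0,2,0.3,0.02,0.006,0,2.1,0.3,0.01,0.003,0,0,0.3,0.006,0.001,0,0,0.3]}}

```text
time_s: 6.6
tool_pos: [0.5487, 0.1393, 0.0481]
tcp_rot: [-0.0, -0.053, 0.999, 0.0]
force: [-0.0, 0.2, -1.3]
finger_gap: 0.0443
```

Call:
{"name": "carry_out", "arguments": {"commands": [0.005,0.0007,0,0,0.3,0,0,-0.003,0,0.3,0,0,-0.002,0,0.3,0,0,0,0,0.3,0,0,0,0,0.64,0,0,0,0,0.64,0,0,0.04,0,0.64,0,0,0.05,0,0.64,-0.03,-0.06,0.05,0,0.64,-0.03,-0.06,0,0,0.5]}}

```text
time_s: 7.85
tool_pos: [0.5045, 0.0387, 0.1746]
tcp_rot: [0.004, -0.055, 0.998, -0.0]
force: [0.3, -1.3, -0.5]
finger_gap: 0.0429
```

```bash
cat > chk.py <<'E'
from h import *
import sys
o0=np.array([.5321,.1372]);psi=np.radians(6.2)
def check(c):
    im,m,o=relays(c)
    for r in o:
        d=np.array(r[0])-o0;X=np.cos(psi)*d[0]+np.sin(psi)*d[1];Y=-np.sin(psi)*d[0]+np.cos(psi)*d[1]
        print(r[0],"tester X,Y mm",(X*1e3).round(1),(Y*1e3).round(1),"rel yaw",r[1]-6.2,r[2],r[4])
if __name__=="__main__":
    c=cam("top");check(c);cv2.imwrite("pics/"+sys.argv[1],cv2.resize(c["frame"][150:295,185:405],None,fx=3.6,fy=3.6,interpolation=cv2.INTER_CUBIC))
    print(get_obs()["tool_pos"].round(4))
E
python3 chk.py t2.png
```

```text
[0.5464 0.2139] tester X,Y mm 22.5 74.7 rel yaw -3.34 [65.1 48.1] [-0.012 -0.002]
[0.5008 0.033  0.172 ]
```

View pics/t2.png

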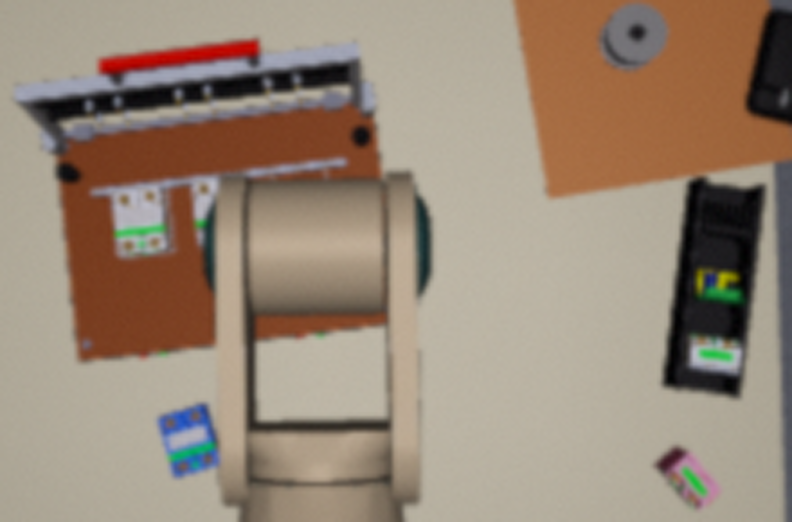

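Call:
{"name": "carry_out", "arguments": {"commands": [-0.008,-0.032,0,-10.5,0.5,-0.008,-0.032,0,-10.5,0.5,-0.008,-0.032,0,-10.5,0.5,-0.008,-0.032,0,-10.5,0.5,-0.008,-0.032,0,-10.5,0.5,-0.008,-0.032,0,-10.5,0.5,-0.008,-0.032,0,-10.5,0.5,-0.008,-0.032,0,-10.5,0.5,-0.008,-0.032,0,-10.5,0.5,-0.008,-0.032,0,-10.5,0.5]}}

```text
time_s: 9.15
tool_pos: [0.4229, -0.2819, 0.1707]
tcp_rot: [0.0, 0.762, 0.648, 0.0]
force: [-0.3, -0.5, 0.4]
finger_gap: 0.0426
```

```bash
python3 - <<'E'
from h import *
c=cam("top");c=cam("top");s=cam("side");o=get_obs();print({k:np.round(o[k],4) for k in("tool_pos","tcp_rot","finger_gap","joint_positions")})
A=rect(c,.04,.36,.62,-.04,.30);cv2.imwrite("pics/a.png",A)
# relays with fence cut off
o0=np.array([.5321,.1372]);psi=np.radians(6.2)
im,xs,ys=trect(c,o0,psi,.068,-.10,.046,-.11,.11);h=cv2.cvtColor(im,cv2.COLOR_BGR2HSV)
m=(((h[...,1]<70)&(h[...,2]>130))|((h[...,0]>45)&(h[...,0]<80)&(h[...,1]>90))).astype(np.uint8)
m=cv2.morphologyEx(m,cv2.MORPH_CLOSE,np.ones((15,15)));m=cv2.morphologyEx(m,cv2.MORPH_OPEN,np.ones((41,41)))
for cn in cv2.findContours(m,0,2)[0]:
    q=cn[:,0];r=cv2.minAreaRect(cn);Xs=xs[q[:,1]];Ys=ys[q[:,0]];print("X",Xs.min(),Xs.max(),"Y",Ys.min(),Ys.max(),"mid",(Ys.min()+Ys.max())/2,"ang",r[2],r[1])
im2,_,_=trect(c,o0,psi,.068,-.10,.08,-.11,.11)
S=cv2.resize(s["frame"][270:400,200:360],None,fx=3,fy=3,interpolation=cv2.INTER_CUBIC)
out=np.zeros((600,800,3),np.uint8);out[:im2.shape[0],:im2.shape[1]]=im2;out[:390,-360:]=S[:390,:360]
K=rect(c,.063,.36,.5,-.38,-.25);out[395:395+200,445:445+int(K.shape[1]*200/K.shape[0])]=cv2.resize(K,(int(K.shape[1]*200/K.shape[0]),200))
cv2.imwrite("pics/p7.png",out)
E
```

```text
{'tool_pos': array([ 0.4228, -0.2817,  0.1705]), 'tcp_rot': array([-1.000e-04,  7.601e-01,  6.498e-01,  0.000e+00]), 'finger_gap': np.float64(0.0428), 'joint_positions': array([-6.6060e-01,  3.1200e-02,  1.5437e+00,  1.0000e-04,  1.5668e+00,
       -5.0450e-01])}
X -0.00900000000000005 0.046 Y -0.023000000000000118 0.022999999999999923 mid -9.71445146547012e-17 ang 90.0 (109.99998474121094, 91.99998474121094)
X -0.00900000000000005 0.046 Y 0.05149999999999995 0.09799999999999999 mid 0.07474999999999997 ang 90.0 (110.0, 93.0)
```

View pics/p7.png

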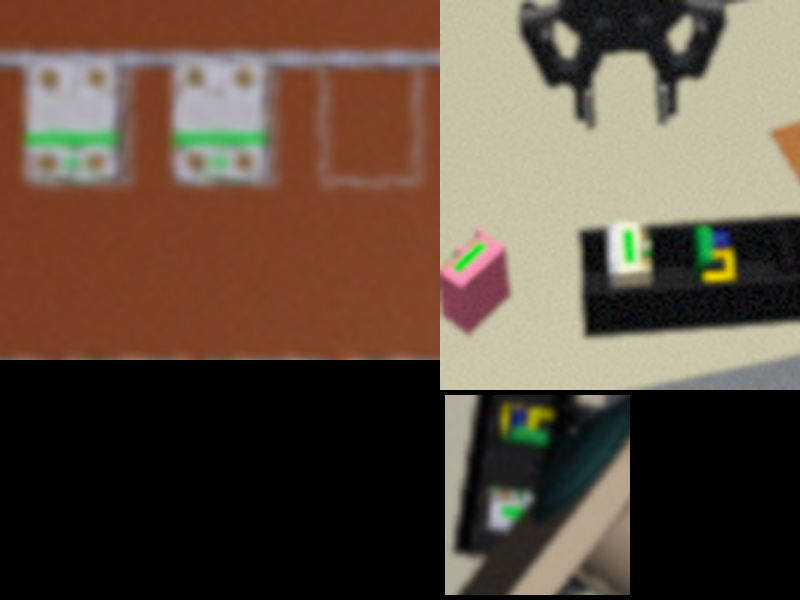

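A and B sit square in their outlines: yaw about 0, Y errors under 1 mm. I'll check C's location in the side view before going down.

```bash
python3 - <<'E'
from h import *
s=cam("side");f=s["frame"];h=cv2.cvtColor(f,cv2.COLOR_BGR2HSV)
m=((h[...,2]>110)&((h[...,1]<70))).astype(np.uint8)
g=(h[...,0]>45)&(h[...,0]<80)&(h[...,1]>120)&(h[...,2]>110)
b=np.zeros(m.shape,bool);b[340:366,250:275]=1
v,u=np.nonzero(g&b);print("green",onplane(s,[[u.mean(),v.mean()]],.063),u.mean(),v.mean())
im=rect(s,.063,.38,.46,-.35,-.26);cv2.imwrite("pics/c.png",cv2.resize(im,None,fx=3,fy=3))
E
```

```text
green [[ 0.417666  -0.3038483  0.063    ]] 263.10714285714283 351.75
```

View pics/c.png

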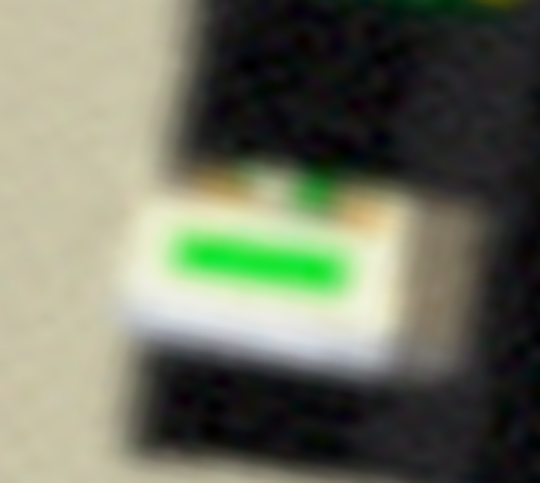

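Call:
{"name": "carry_out", "arguments": {"commands": [-0.004,-0.011,0,0,0.49,-0.0041,-0.0108,-0.02,0,0.49,0,0,-0.04,0,0.49,0,0,-0.03,0,0.49,0,0,-0.02,0,0.49,0,0,-0.015,0,0.49,0,0,-0.01,0,0.49,0,0,0,0,0.49,0,0,0,0,0.2,0,0,0,0,0.2]}}

```text
time_s: 10.6
tool_pos: [0.4156, -0.303, 0.0366]
tcp_rot: [0.001, 0.76, 0.651, 0.0]
force: [1.1, -0.7, 0.1]
finger_gap: 0.027
```

Call:
{"name": "carry_out", "arguments": {"commands": [0,0,0,0,0.2,0,0,0.02,0,0.2,0,0,0.03,0,0.2,0,0,0.04,0,0.2,0.01,0.03,0.005,1.5,0.2,0.0125,0.0367,0,1.5,0.2,0.0125,0.0367,0,1.5,0.2,0.0125,0.0367,0,1.5,0.2,0.0125,0.0367,0,1.5,0.2,0.0125,0.0367,0,1.5,0.2]}}

```text
time_s: 11.85
tool_pos: [0.4877, -0.0878, 0.1305]
tcp_rot: [-0.0, 0.706, 0.708, -0.0]
force: [0.2, -0.6, -0.6]
finger_gap: 0.0268
```

Call:
{"name": "carry_out", "arguments": {"commands": [0.0125,0.0367,0,1.5,0.2,0.0125,0.0367,0,1.5,0.2,0.0125,0.0367,0,1.5,0.2,0.01,0.03,0,1.0,0.2,0.0047,0.0108,0,0.5,0.2,0,0,-0.02,0,0.2,0,0,-0.02,0,0.2,0,0,-0.01,0,0.2,0,0,0,0,0.2,0,0,0,0,0.2]}}

```text
time_s: 13.1
tool_pos: [0.5403, 0.0616, 0.0816]
tcp_rot: [0.001, 0.668, 0.744, 0.001]
force: [1.3, 0.5, -1.7]
finger_gap: 0.0269
```

```bash
python3 - <<'E'
from h import *
s=cam("side");o=get_obs();print({k:np.round(o[k],4) for k in("tool_pos","tcp_rot","force")})
cv2.imwrite("pics/p9.png",cv2.resize(s["frame"][130:280,210:350],None,fx=4,fy=4,interpolation=cv2.INTER_CUBIC))
E
```

```text
{'tool_pos': array([0.5404, 0.0617, 0.0817]), 'tcp_rot': array([7.000e-04, 6.682e-01, 7.440e-01, 6.000e-04]), 'force': array([ 0.3287, -0.3222, -1.6821])}
```

View pics/p9.png

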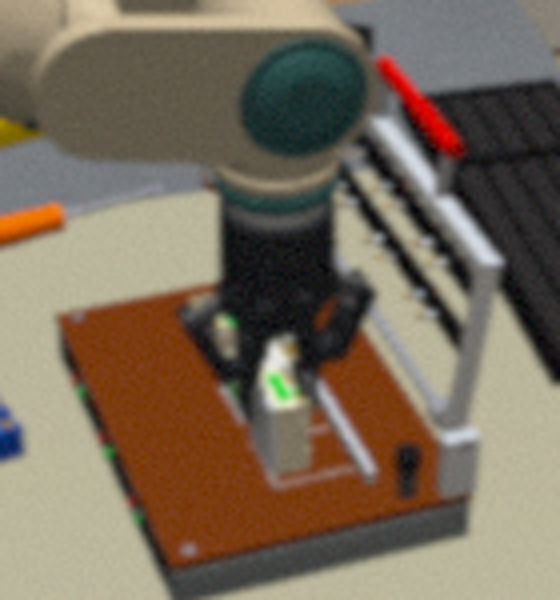

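Relay C is held upright over the right outline with its lamp end up and screws to the back. I'll set it down, release it, and rise.

Call:
{"name": "carry_out", "arguments": {"commands": [0,0,-0.005,0,0.2,0,0,-0.0045,0,0.2,0,0,0,0,0.2,0,0,0,0,0.42,0,0,0,0,0.55,0,0,0,0,0.55,0,0,0.015,0,0.55,0,0,0.025,0,0.55,0,0,0.02,0,0.55,0,0,0,0,0]}}

```text
time_s: 14.4
tool_pos: [0.5411, 0.0619, 0.1339]
tcp_rot: [0.002, 0.668, 0.744, 0.002]
force: [-0.2, 0.7, -0.0]
finger_gap: 0.0301
```

Call:
{"name": "carry_out", "arguments": {"commands": [0.018,0.002,0,0,0,0.018,0.002,0,0,0,0,0,0,0,0,0,0,0,0,0,0,0,-0.02,0,0,0,0,-0.0215,0,0,0,0,0,0,0,-0.005,-0.0005,0,0,0,-0.005,-0.0005,0,0,0,-0.005,-0.0005,0,0,0]}}

```text
time_s: 15.65
tool_pos: [0.5609, 0.0643, 0.0907]
tcp_rot: [0.001, 0.668, 0.744, 0.001]
force: [0.7, -0.7, 0.6]
finger_gap: -0.0003
```

```bash
python3 - <<'E'
from h import *
s=cam("side");o=get_obs();print({k:np.round(o[k],4) for k in("tool_pos","tcp_rot","force","finger_gap")})
cv2.imwrite("pics/p10.png",cv2.resize(s["frame"][160:280,230:340],None,fx=4,fy=4,interpolation=cv2.INTER_CUBIC))
E
```

```text
{'tool_pos': array([0.5604, 0.0643, 0.0904]), 'tcp_rot': array([4.000e-04, 6.681e-01, 7.441e-01, 3.000e-04]), 'force': array([ 0.3319, -0.0377, -0.5246]), 'finger_gap': np.float64(0.0002)}
```

View pics/p10.png

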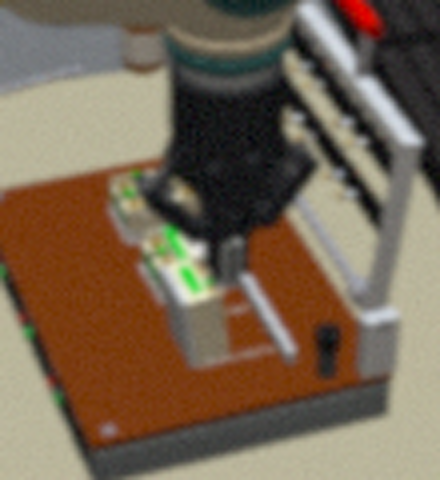

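C is standing with the finger now at its back, so I'll keep pushing to tip it forward.

Call:
{"name": "carry_out", "arguments": {"commands": [-0.006,-0.0006,0,0,0,-0.006,-0.0006,0,0,0,-0.006,-0.0006,0,0,0,-0.006,-0.0006,0,0,0,-0.006,-0.0006,0,0,0,-0.006,-0.0006,0,0,0,-0.006,-0.0006,0,0,0,0,0,0,0,0,0,0,0.04,0,0,-0.01,-0.04,0.04,0,0]}}

```text
time_s: 16.95
tool_pos: [0.5088, 0.0211, 0.1704]
tcp_rot: [-0.0, 0.667, 0.745, -0.0]
force: [0.1, -0.9, 0.2]
finger_gap: 0.0001
```

Call:
{"name": "carry_out", "arguments": {"commands": [-0.02,-0.05,0,7,0.72,-0.02,-0.05,0,7,0.72,-0.02,-0.05,0,7,0.72,-0.02,-0.05,0,7,0.72,0,0,0,7,0.72,0,0,0,7,0.72,0,0,0,7,0.72,0,0,0,7,0.72,0,0,0,7,0.72,0,0,0,7,0.72]}}

```text
time_s: 18.2
tool_pos: [0.4289, -0.1799, 0.1697]
tcp_rot: [0.0, 0.119, 0.993, 0.0]
force: [0.6, -0.2, -0.5]
finger_gap: 0.0613
```

```bash
cat > loc.py <<'E'
from h import *
o0=np.array([.5321,.1372]);psi=np.radians(6.2)
cam("top");c=cam("top");o=get_obs();print({k:np.round(o[k],4) for k in("tool_pos","tcp_rot","time_s")})
im,xs,ys=trect(c,o0,psi,.068,-.10,.046,-.13,.11);h=cv2.cvtColor(im,cv2.COLOR_BGR2HSV)
g=(h[...,0]>45)&(h[...,0]<80)&(h[...,1]>90)&(h[...,2]>80)
m=(((h[...,1]<70)&(h[...,2]>130))|g).astype(np.uint8)
m=cv2.morphologyEx(m,cv2.MORPH_CLOSE,np.ones((15,15)));m=cv2.morphologyEx(m,cv2.MORPH_OPEN,np.ones((41,41)))
for cn in cv2.findContours(m,0,2)[0]:
    r=cv2.minAreaRect(cn);q=cn[:,0];X=.046-r[0][1]*.0005;Y=.11-r[0][0]*.0005;mm=np.zeros_like(m);cv2.drawContours(mm,[cn],-1,1,-1);gi=np.argwhere(g&(mm>0))
    print("ctr mm",round(X*1e3,1),round(Y*1e3,1),"size",np.array(r[1])*.5,"ang",r[2],"X",xs[q[:,1].max()],xs[q[:,1].min()],"greenX",(.046-gi[:,0].mean()*.0005)*1e3 if len(gi) else None,"world",(o0+[np.cos(psi)*X-np.sin(psi)*Y,np.sin(psi)*X+np.cos(psi)*Y]).round(4))
cv2.imwrite("pics/loc.png",im)
E
python3 loc.py
```

```text
{'tool_pos': array([ 0.4289, -0.1799,  0.1698]), 'tcp_rot': array([1.000e-04, 1.201e-01, 9.928e-01, 0.000e+00]), 'time_s': np.float64(18.3)}
ctr mm -42.7 -77.2 size [58.5 45.5] ang 90.0 X -0.0720000000000001 -0.013500000000000054 greenX -52.815696649029995 world [0.4979 0.0558]
ctr mm 18.3 -0.7 size [47.49999237 55.49999237] ang 0.0 X -0.00950000000000005 0.046 greenX 10.159000793021415 world [0.5503 0.1384]
ctr mm 18.5 74.5 size [55. 47.] ang 90.0 X -0.00900000000000005 0.046 greenX 10.21404958677686 world [0.5424 0.2133]
```

C tipped cleanly: its footprint is 58×45 mm, square, with the lamp to the front. Now I'll pick it up and slide it to the fence.

Call:
{"name": "carry_out", "arguments": {"commands": [0.0115,0.0393,-0.005,3.5,0.72,0.0115,0.0393,-0.01,3.5,0.72,0.0115,0.0393,-0.01,3.5,0.72,0.0115,0.0393,-0.01,3.5,0.72,0.0115,0.0393,-0.01,3.5,0.72,0.0115,0.0392,0,2.5,0.72,0,0,-0.03,0,0.72,0,0,-0.03,0,0.72,0,0,-0.015,0,0.72,0,0,0,0,0.72]}}

```text
time_s: 19.55
tool_pos: [0.4974, 0.0557, 0.049]
tcp_rot: [-0.001, -0.053, 0.999, 0.0]
force: [0.3, -0.5, 0.4]
finger_gap: 0.0615
```

Call:
{"name": "carry_out", "arguments": {"commands": [0,0,-0.007,0,0.72,0,0,0,0,0.3,0,0,0,0,0.3,0,0,0,0,0.3,0,0,0,0,0.3,0,0,0.005,0,0.3,0.02,0.0032,0,0,0.3,0.02,0.0032,0,0,0.3,0.015,0.0024,0,0,0.3,0.0055,0.0009,0,0,0.3]}}

```text
time_s: 20.8
tool_pos: [0.5585, 0.0656, 0.0473]
tcp_rot: [-0.0, -0.054, 0.999, 0.0]
force: [-0.0, 0.7, -0.7]
finger_gap: 0.0439
```

Call:
{"name": "carry_out", "arguments": {"commands": [0.0038,0.0004,0,0,0.3,0,0,-0.003,0,0.3,0,0,-0.002,0,0.3,0,0,0,0,0.3,0,0,0,0,0.64,0,0,0,0,0.64,0,0,0.04,0,0.64,0,0,0.05,0,0.64,-0.03,-0.05,0.05,-5,0.4,-0.03,-0.05,0.04,-5,0.4]}}

```text
time_s: 22.05
tool_pos: [0.5108, -0.0196, 0.2105]
tcp_rot: [0.001, 0.034, 0.999, -0.0]
force: [0.4, -0.2, 0.1]
finger_gap: 0.0343
```

Call:
{"name": "carry_out", "arguments": {"commands": [-0.02,-0.05,0,-9,0.4,-0.02,-0.05,0,-9,0.4,-0.02,-0.05,0,-9,0.4,0,0,0,-9,0.4,0,0,0,-9,0.4,0,0,0,-9,0.4,0,0,0,-9,0.4,0,0,0,-9,0.4,0,0,0,-8,0.4,0,0,0,0,0.4]}}

```text
time_s: 23.3
tool_pos: [0.4512, -0.169, 0.2087]
tcp_rot: [0.0, 0.668, 0.744, 0.0]
force: [0.2, 0.2, -0.8]
finger_gap: 0.0341
```

```bash
python3 loc.py; python3 - <<'E'
from h import *
c=cam("top");im,_,_=trect(c,np.array([.5321,.1372]),np.radians(6.2),.068,-.11,.15,-.15,.15);cv2.imwrite("pics/p11.png",im)
E
```

```text
{'tool_pos': array([ 0.4512, -0.1689,  0.2087]), 'tcp_rot': array([1.00e-04, 6.67e-01, 7.45e-01, 1.00e-04]), 'time_s': np.float64(23.4)}
ctr mm 17.5 -74.8 size [57.  49.5] ang 90.0 X -0.011000000000000051 0.046 greenX 10.753798033958892 world [0.5576 0.0648]
ctr mm 18.5 -0.7 size [47.49999237 54.99999237] ang 0.0 X -0.00900000000000005 0.046 greenX 10.173338670936747 world [0.5506 0.1385]
ctr mm 18.5 74.5 size [55. 47.] ang 90.0 X -0.00900000000000005 0.046 greenX 10.23766447368421 world [0.5424 0.2133]
```

View pics/p11.png

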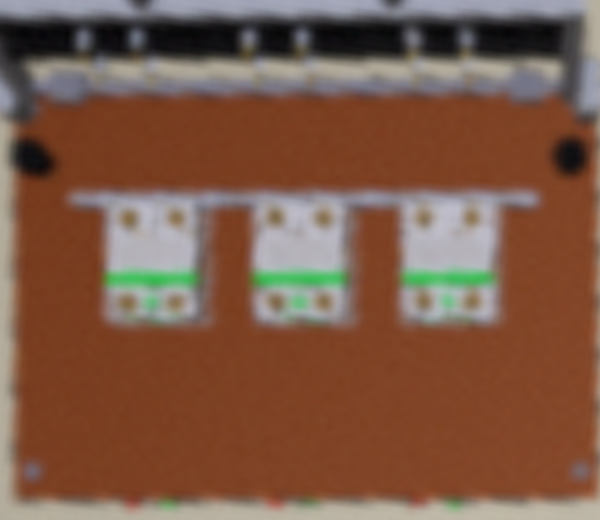

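The row is even, with a pitch of 74 mm and the lamp bands aligned. Next is the handle: approach from above with the jaws across the bar.

Call:
{"name": "carry_out", "arguments": {"commands": [0,0,0.035,0,0.4,0.01,0.02,0.035,0,0.4,0.02,0.035,0.033,0,0.4,0.0253,0.0378,0,0,0.4,0.0253,0.0378,0,0,0.4,0.0253,0.0378,0,0,0.4,0.0253,0.0378,0,0,0.4,0.0253,0.0378,0,0,0.4,0.0253,0.0378,0,0,0.4,0.0253,0.0378,0,0,0.4]}}

```text
time_s: 24.7
tool_pos: [0.659, 0.152, 0.3116]
tcp_rot: [0.0, 0.667, 0.745, 0.0]
force: [0.8, -0.7, -0.0]
finger_gap: 0.034
```

```bash
python3 - <<'E'
from h import *
s=cam("side");s=cam("side");o=get_obs();print({k:np.round(o[k],4) for k in("tool_pos","tcp_rot","joint_positions")})
cv2.imwrite("pics/p12.png",cv2.resize(s["frame"][70:240,250:390],None,fx=3.5,fy=3.5,interpolation=cv2.INTER_CUBIC))
h=cv2.cvtColor(s["frame"],cv2.COLOR_BGR2HSV);m=((h[...,0]<6)|(h[...,0]>174))&(h[...,1]>180)&(h[...,2]>90);m[:130]=0;m[200:]=0;m[:,:290]=0;m[:,340:]=0
v,u=np.nonzero(m);print(len(u),u.mean(),v.mean(),onplane(s,[[u.mean(),v.mean()]],.2587), proj(s,[[.658,.151,.2587]]))
E
```

```text
{'tool_pos': array([0.6593, 0.1544, 0.308 ]), 'tcp_rot': array([-0.0016,  0.6659,  0.746 , -0.0014]), 'joint_positions': array([1.7510e-01, 5.2040e-01, 6.8970e-01, 9.0000e-04, 1.9358e+00,
       6.2100e-02])}
142 315.5845070422535 157.7887323943662 [[0.66082763 0.14400114 0.2587    ]] [[313.84468189 156.64520002]]
```

View pics/p12.png

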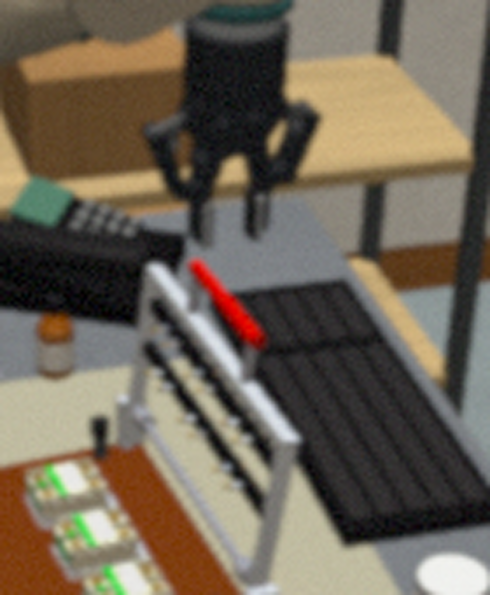

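Call:
{"name": "carry_out", "arguments": {"commands": [0,0,-0.02,0,0.4,0,0,-0.02,0,0.4,0,0,-0.02,0,0.4,0,0,-0.009,0,0.4,0,0,0,0,0.4,0,0,0,0,0,0,0,0,0,0,0,0,0,0,0,0,0,0,0,0,0,0,0,0,0]}}

```text
time_s: 26.05
tool_pos: [0.6587, 0.1506, 0.2443]
tcp_rot: [0.001, 0.668, 0.744, 0.001]
force: [-0.1, -0.4, 5.9]
finger_gap: 0.0119
```

```bash
python3 -c "
import numpy as np
p=np.radians(-7+97.4*np.arange(17)/16);d=np.diff(-.175*np.sin(p));z=np.diff(.175*np.cos(p))
for a,b in zip(d,z):print('%.4f, %.4f, %.4f'%(a*.9942,a*.108,b))"
```

```text
-0.0184, -0.0020, 0.0013
-0.0185, -0.0020, -0.0007
-0.0183, -0.0020, -0.0027
-0.0179, -0.0019, -0.0046
-0.0173, -0.0019, -0.0065
-0.0165, -0.0018, -0.0083
-0.0156, -0.0017, -0.0100
-0.0144, -0.0016, -0.0116
-0.0131, -0.0014, -0.0131
-0.0117, -0.0013, -0.0144
-0.0101, -0.0011, -0.0156
-0.0084, -0.0009, -0.0166
-0.0066, -0.0007, -0.0174
-0.0047, -0.0005, -0.0180
-0.0028, -0.0003, -0.0184
-0.0009, -0.0001, -0.0186
```

Gripped (11.9 mm gap). Swinging it along the arc.

Call:
{"name": "carry_out", "arguments": {"commands": [-0.0184,-0.002,0.001,0,0,-0.0185,-0.002,-0.0007,0,0,-0.0183,-0.002,-0.0027,0,0,-0.0179,-0.0019,-0.0046,0,0,-0.0173,-0.0019,-0.0065,0,0,-0.0165,-0.0018,-0.0083,0,0,-0.0156,-0.0017,-0.01,0,0,-0.0144,-0.0016,-0.0116,0,0,-0.0131,-0.0014,-0.0131,0,0,-0.0117,-0.0013,-0.0144,0,0]}}

```text
time_s: 27.3
tool_pos: [0.4977, 0.133, 0.1737]
tcp_rot: [0.002, 0.668, 0.744, 0.002]
force: [4.0, -0.3, 4.2]
finger_gap: 0.0117
```

Call:
{"name": "carry_out", "arguments": {"commands": [-0.0101,-0.0011,-0.0156,0,0,-0.0084,-0.0009,-0.0166,0,0,-0.0066,-0.0007,-0.0174,0,0,-0.0047,-0.0005,-0.018,0,0,-0.0028,-0.0003,-0.0184,0,0,-0.0009,-0.0001,-0.0186,0,0,0,0,-0.002,0,0,0,0,0,0,0,0,0,0,0,0,0,0,0,0,0]}}

```text
time_s: 28.55
tool_pos: [0.4622, 0.1291, 0.0656]
tcp_rot: [-0.001, 0.668, 0.744, -0.001]
force: [-8.6, -3.5, 5.3]
finger_gap: 0.0118
```

```bash
python3 - <<'E'
from h import *
o=get_obs();print({k:np.round(o[k],4) for k in("tool_pos","force","finger_gap")})
s=cam("side");h=cv2.cvtColor(s["frame"],cv2.COLOR_BGR2HSV);m=((h[...,0]<6)|(h[...,0]>174))&(h[...,1]>180)&(h[...,2]>90);m[:120]=0;m[280:]=0;m[:,:210]=0;m[:,350:]=0
v,u=np.nonzero(m);print(len(u),u.min(),u.max(),v.min(),v.max(),onplane(s,[[u.mean(),v.mean()]],.085),proj(s,[[.4633,.1297,.085]]))
E
```

```text
{'tool_pos': array([0.4622, 0.1291, 0.0656]), 'force': array([-8.5902, -3.4898,  5.2641]), 'finger_gap': np.float64(0.0118)}
91 244 254 214 235 [[0.46553265 0.11531739 0.085     ]] [[246.97372454 222.61857519]]
```

Call:
{"name": "carry_out", "arguments": {"commands": [0,0,-0.002,0,0,0,0,-0.002,0,0,0,0,0,0,0,0,0,0,0,0,0,0,0,0,0,0,0,0,0,0,0,0,0,0,0,0,0,0,0,0,0,0,0,0,0,0,0,0,0,0]}}

```text
time_s: 29.85
tool_pos: [0.4622, 0.1292, 0.0626]
tcp_rot: [-0.001, 0.668, 0.744, -0.001]
force: [-13.0, -4.2, 14.4]
finger_gap: 0.012
```

```bash
python3 - <<'E'
from h import *
for n in("side","top"):
    s=cam(n);h=cv2.cvtColor(s["frame"],cv2.COLOR_BGR2HSV);m=((h[...,0]<6)|(h[...,0]>174))&(h[...,1]>180)&(h[...,2]>70)
    P=depthpts(s);m&=(P[...,2]>.06)&(P[...,2]<.14)&(abs(P[...,1]-.13)<.08)&(P[...,0]<.6)&(P[...,0]>.4);p=P[m]
    if len(p):print(n,len(p),np.median(p,0).round(4),p.min(0).round(3),p.max(0).round(3))
E
```

```text
side 85 [0.4633 0.1045 0.0923] [0.454 0.064 0.072] [0.476 0.158 0.104]
top 5 [0.4671 0.0695 0.0911] [0.464 0.067 0.086] [0.473 0.07  0.092]
```

The handle's top surface is at 92 mm, which is the stop (85 mm plus the 7 mm radius), and the 14 N reaction agrees. I'll let it back up along the same arc.

Call:
{"name": "carry_out", "arguments": {"commands": [0,0,0.006,0,0,0.0009,0.0001,0.0186,0,0,0.0028,0.0003,0.0184,0,0,0.0047,0.0005,0.018,0,0,0.0066,0.0007,0.0174,0,0,0.0084,0.0009,0.0166,0,0,0.0101,0.0011,0.0156,0,0,0.0117,0.0013,0.0144,0,0,0.0131,0.0014,0.0131,0,0,0.0144,0.0016,0.0116,0,0]}}

```text
time_s: 31.2
tool_pos: [0.5358, 0.1372, 0.2122]
tcp_rot: [-0.0, 0.668, 0.744, -0.001]
force: [-3.3, -2.5, 6.5]
finger_gap: 0.0113
```

Call:
{"name": "carry_out", "arguments": {"commands": [0.0156,0.0017,0.01,0,0,0.0165,0.0018,0.0083,0,0,0.0173,0.0019,0.0065,0,0,0.0179,0.0019,0.0046,0,0,0.0183,0.002,0.0027,0,0,0.0185,0.002,0.0007,0,0,0.0184,0.002,-0.001,0,0,0,0,0,0,0,0,0,0,0,0,0,0,0,0,0]}}

```text
time_s: 32.45
tool_pos: [0.6585, 0.1507, 0.2442]
tcp_rot: [0.0, 0.668, 0.744, 0.001]
force: [-0.3, -2.3, 4.9]
finger_gap: 0.0114
```

Call:
{"name": "carry_out", "arguments": {"commands": [0,0,0,0,0.45,0,0,0,0,0.45,0,0,0,0,0.45,0,0,0.02,0,0.45,0,0,0.03,0,0.45,0,0,0.03,0,0.45,-0.03,-0.04,0,0,0.45,-0.03,-0.04,0,0,0.45,-0.03,-0.04,0,0,0.45,-0.03,-0.04,0,0,0.45]}}

```text
time_s: 33.7
tool_pos: [0.5371, -0.0104, 0.3226]
tcp_rot: [0.0, 0.668, 0.744, 0.0]
force: [-0.9, -0.4, 0.8]
finger_gap: 0.0381
```

Call:
{"name": "carry_out", "arguments": {"commands": [-0.03,-0.04,0,0,0.45,-0.03,-0.04,0,0,0.45,-0.02,-0.04,0,0,0.45,-0.02,-0.04,0,0,0.45,0,-0.03,0,0,0.45,0,0,0,0,0.45,0,0,0,0,0.45,0,0,0,0,0.45,0,0,0,0,0.45,0,0,0,0,0.45]}}

```text
time_s: 34.95
tool_pos: [0.4384, -0.199, 0.3228]
tcp_rot: [0.0, 0.668, 0.744, 0.0]
force: [0.2, 0.7, 0.5]
finger_gap: 0.0386
```

```bash
python3 loc.py; python3 - <<'E'
from h import *
c=cam("top");f=c["frame"];hsv=cv2.cvtColor(f,cv2.COLOR_BGR2HSV);P=depthpts(c)
m=((hsv[...,0]<6)|(hsv[...,0]>174))&(hsv[...,1]>180)&(hsv[...,2]>90);m[180:]=0;m[:,:205]=0;m[:,265:]=0
v,u=np.nonzero(m);w=onplane(c,np.c_[u,v],.262);print("handle",w.mean(0),np.median(P[m],0),len(u))
for a,q in[("spool",(361,159)),("jar",(289,131)),("flux",(145,198)),("heatsink",(383,210)),("board",(383,225))]:print(a,P[q[1],q[0]].round(3))
E
```

```text
{'tool_pos': array([ 0.4384, -0.1991,  0.3227]), 'tcp_rot': array([1.000e-04, 6.680e-01, 7.442e-01, 0.000e+00]), 'time_s': np.float64(35.05)}
ctr mm 18.0 -74.8 size [56.  49.5] ang 90.0 X -0.01000000000000005 0.046 greenX 10.748438893844774 world [0.5581 0.0648]
ctr mm 18.5 0.0 size [55. 47.] ang 90.0 X -0.00900000000000005 0.046 greenX 10.176775738228248 world [0.5505 0.1392]
ctr mm 18.5 74.8 size [55.  46.5] ang 90.0 X -0.00900000000000005 0.046 greenX 10.26320132013201 world [0.5424 0.2135]
handle [0.65808366 0.15069695 0.262     ] [0.65822643 0.15098186 0.26390275] 153
spool [ 0.712 -0.244  0.044]
jar [ 0.801 -0.005  0.083]
flux [0.59  0.473 0.068]
heatsink [ 0.541 -0.308  0.056]
board [ 0.481 -0.158  0.644]
```

The row hasn't shifted, the frame is back at its starting position, and the arm is clear. Handing in.

```bash
python3 -c "
from station import *
print(finish_job())"
```

```text
the job is handed in; nothing more can be done
None
```

The three relays lie in a square row on the tester's deck. I made one full handle stroke after the row was ready, and handed the job in at about 35 s; no verdict was reported.

**What I did:** I set the two loose relays in the left and middle outlines, against the fence. The third I lifted from the rack, stood on the deck, tipped forward onto its base plate and set in the right outline. I then gripped the handle, swung it down to its stop, held it for about 2 s, guided it back up and let go.

**Last checks:**
- **Row:** in the top view the relays are at Y about +75, 0 and −75 mm against spots at ±74 and 0. They are square, with the lamp ends to the front. Their front edges were at X −9 to −10 mm, where contact with the fence should give −8.
- **Stroke:** at the bottom the handle's top surface was at 92 mm, which matches the stop, with a reaction of about 14 N. The handle then read within 0.5 mm of its starting position.
- **Other things:** the spool, jar, flux and heat sink read the same as before, within a few mm. The arm hid the supply board in the last picture, and I did not recheck the screwdriver or mouse.

**Disagreement between readings:** the right relay's outline came out 49.5 mm wide, against 45 mm when it lay free on the deck. I took this as part of the white outline merging into the colour mask. Its green band lines up with the other two.

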